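Sort the toppled reagent bottles by weight

ROBOT

A 6-joint arm with a two-finger parallel gripper is mounted at the origin on the work surface. World frame = base frame: x ahead of the robot, y to its left, z up, the work surface at z = 0. Lengths are in m, angles in rad, forces in N, time in s.
With the tool pointing down it reaches from about 0.35 to 0.85 m from the base axis. Payload 8.1 kg.
Tool frame: the origin (TCP) lies between the finger pads; the fingertips stand 25 mm ahead of it and the grasp point (between the pads) lies 6 mm ahead of it; z points along the fingers, y is the line along which they close (so a half turn about z gives the same grasp; the last joint's range is limited). The gripper opens to 93 mm and grips with 3 to 60 N. Pads are 15 mm wide; open, the fingers measure 128 mm over their backs; the gripper's body (75 mm by 188 mm) begins 65 mm behind the grasp point.
Start: joints at [-1.253, 0.13, 1.488, -0, 1.523, -0.085], TCP at [0.235, -0.552, 0.244] pointing down, gripper open.
Joint ranges: [-2.96, 2.96], [-0.89, 2.26], [0.02, 2.5], [-1.34, 4.48], [0, 2.73], [-2.66, 2.66]. Speed limits (rad/s): [2.39, 2.39, 2.79, 3.14, 3.14, 3.14].

INTERFACE

Orientations are given as a rotation vector (axis times angle).
In Python, from plant import robot gives the robot as it stands.
- The arm moves only by the tool arm_command, never from a script. Its argument "increments" is text: rows parted by semicolons, each of 5 numbers parted by spaces: the closure, from 0 (fully open) to 1 (shut), then the shift along the tool's x, y, z in mm, then the turn about the tool's z in rad. A call has 1 to 5 rows; each row is the pose to reach, as a shift and turn from the pose commanded when the call began, along the tool's axes at that moment; what a row does not reach only later rows make up. A row lasts 1/10 s, in which the tool goes at most 50 mm and 8.59 degrees, less where a joint would pass 70% of its speed; a pose out of reach is approached as far as the arm can. A call with a gripper value outside its range is refused whole. The fingers move at their own pace and stop on an object; "grip_force" is the grip in N (left out, the last holds). Time passes only in rows, so rows that repeat a pose let the fingers close. It gives the time, the measured TCP pose, the force, the opening and the grip force at its end, in the units of the state.
- robot.read_state(): the state, without advancing time (a new reading comes with each control period).
- robot.read_camera(name): name is "scene" or "top" or "wrist"; returns the picture (384x512x3 uint8, blue, green, red); there is no depth.
- robot.camera_model(name): a dict with "fx", "fy", "cx", "cy" (pixels), "eye" and "rotation" of the camera in the world. Camera axes: x right, y down, z forward; pixel columns grow to the right and rows downward; lengths in m; the calibration is good to about 2 mm. A picture is of the moment at which its call begins: read the wrist's pose just before it. camera_model takes no time and is no camera call; for the wrist camera it gives the pose at the moment of the call.
- robot.close_job(): hands the job in; it is judged then, once.
The state is a dict: "t": time; "q": joint angles; "dq": joint speeds; "joint_torque": joint torques, N m; "tool_pos": TCP position; "orientation": TCP orientation; "force": force on the tool from outside, world axes, zero at the start; "wrist_torque": the same for the moment, N m; "opening": finger opening in m; "gripper_force": force on a finger pad.
Only numpy, scipy, OpenCV 4.12 (cv2) and the standard library are available. Lean on these libraries where they do the work, as an engineer would, in place of code of your own. Each camera call takes 0.05 s, during which the arm holds its last target. There are 200 camera calls.

TASK

Some identical opaque white bottles are lying toppled on the bench. Lift each one to feel whether it is full or empty: stand every full bottle upright inside the steel tray, and put every empty one in the open drawer of the small drawer unit. Once they are all sorted, push the drawer fully home until you feel it stop; leave the beaker, the tip box and the dishes where they are.

Things in the scene. Friction and masses are not known exactly. Their poses are not given: they have to be found in the camera images.
- bottle_a: one of up to five identical closed white square bottles with black screw cap; full (145-205 g) or empty (25-36 g), known only by feeling its weight. Body 42 x 42 x 80 mm, shoulder, cap 28 mm diameter; 112 mm long in all. Origin: centre of its base; +z runs from base to cap. Starts lying on a flat side, cap roughly towards the robot. None if absent in this run.
- bottle_b: one of up to five identical closed white square bottles with black screw cap; full (145-205 g) or empty (25-36 g), known only by feeling its weight. Body 42 x 42 x 80 mm, shoulder, cap 28 mm diameter; 112 mm long in all. Origin: centre of its base; +z runs from base to cap. Starts lying on a flat side, cap roughly towards the robot. None if absent in this run.
- bottle_c: one of up to five identical closed white square bottles with black screw cap; full (145-205 g) or empty (25-36 g), known only by feeling its weight. Body 42 x 42 x 80 mm, shoulder, cap 28 mm diameter; 112 mm long in all. Origin: centre of its base; +z runs from base to cap. Starts lying on a flat side, cap roughly towards the robot. None if absent in this run.
- bottle_d: one of up to five identical closed white square bottles with black screw cap; full (145-205 g) or empty (25-36 g), known only by feeling its weight. Body 42 x 42 x 80 mm, shoulder, cap 28 mm diameter; 112 mm long in all. Origin: centre of its base; +z runs from base to cap. Starts lying on a flat side, cap roughly towards the robot. None if absent in this run.
- bottle_e: one of up to five identical closed white square bottles with black screw cap; full (145-205 g) or empty (25-36 g), known only by feeling its weight. Body 42 x 42 x 80 mm, shoulder, cap 28 mm diameter; 112 mm long in all. Origin: centre of its base; +z runs from base to cap. Starts lying on a flat side, cap roughly towards the robot. None if absent in this run.
- tray_in (a point): centre of the inner floor of the shallow stainless steel tray fixed to the bench; floor 4 mm above the bench, 162 mm along its x and 242 mm along its y inside, walls 4 mm thick, rim 15 mm above the bench; z up
- drawer_floor (a point): middle of the front edge of the inner floor of the drawer of a cream benchtop unit (270 x 270 x 100 mm, fixed), 22 mm above the bench; moves with the drawer; -x points out. Inside x = 0 to 225 mm; 228 mm along y; side walls 6 mm thick, top 78 mm above the bench; front 15 mm thick, top 88 mm. With the drawer open by q, the floor outside the cabinet reaches from x = 0 to x = q - 0.006
- unit_drawer0_handle (a point): middle of the drawer's bar handle: an 11 mm thick horizontal bar 120 mm long across the front, 35 mm out from the drawer front, about 62 mm above the bench; moves with the drawer
- unit_drawer0 (a joint): drawer opening in m along the unit's -x: 0 is fully home against its stop, about 0.145 to 0.175 at the start, 0.19 at most; slides with about 1 N of friction plus light damping (4 N per m/s), no spring, stays where left
- beaker: glass beaker, 70 mm across, 90 mm high, bystander; origin at the centre of its underside
- tip_box: closed box of pipette tips, 85 x 120 x 67 mm, bystander; origin at the centre of its underside
- dishes: stack of clear culture dishes, 90 mm across, 51 mm high, bystander; origin at the centre of its underside
Things that resemble listed ones, but are neither listed nor needed, are in the scene too. Leave any yellow look-alike of the bottle_a alone. What is shaped like the bottle_e but yellow is not meant.

How it is judged:
By the outcome, as a careful person would: the job done as asked, in the order asked, and still so for the second after the job is handed in, with the robot touching nothing.
Of bottle_a, bottle_b, bottle_c, bottle_d, bottle_e only 3 to 5 are there at a start; the rules pass over those that are not, and their reading is None.
At some moment in a run one of bottle_a, bottle_b, bottle_d may be knocked a few centimetres aside while the robot is not near it.
Once in a run the grip may slacken for a moment while it holds something.
It also fails if it takes over 210 s, if anything falls off the work surface, if the arm or the gripper's body presses on something with over 40 N, if the wrist force passes 120 N, or if a joint passes its speed limit or range.

## Working session

There is one attempt and no reset: what is moved stays moved. The work goes in short steps, Python scripts to look and compute and a tool call to move; the robot and the scene stay as the last step left them, time stands still between calls to the robot, and variables do not carry over. Pictures are saved under pics/ and viewed, at most 14 in all, crops included, and the job is handed in when it is done.

Besides the shell and the picture viewer there is one more tool, called after ">>>" as a command line: name --argument value ..., lists and objects as JSON in quotes. arm_command: Moves the arm, as the interface text tells. Its arguments: {"type":"object","properties":{"increments":{"type":"string"},"grip_force":{"type":"number"}},"required":["increments"]}

```bash
ls; mkdir -p pics
python3 - <<'E'
from plant import robot
import cv2
s=robot.read_state(); print({k:(v if not hasattr(v,'round') else v) for k,v in s.items()})
for n in("scene","top"):
    im=robot.read_camera(n); cv2.imwrite(f"pics/{n}0.png",im); print(robot.camera_model(n))
E
```

```text
pics
{'t': 0.0, 'q': array([-1.25339140e+00,  1.31134972e-01,  1.48929062e+00,  5.71076683e-06,
        1.52301904e+00, -8.54109513e-02]), 'dq': array([-0.00024913, -0.00041639, -0.0013231 , -0.00154152,  0.00091125,
       -0.00183348]), 'joint_torque': array([ 4.16020730e-04, -5.59843862e+01, -4.91761923e+01,  7.70802959e-02,
        3.60810512e-02, -1.57886420e-04]), 'tool_pos': array([ 0.23505468, -0.55145834,  0.24259684]), 'orientation': array([-3.07628523e+00, -6.28103925e-01,  3.27598069e-04]), 'force': array([ 0.30095662, -0.12166067,  0.66855096]), 'wrist_torque': array([ 0.00828656, -0.01772524,  0.01889205]), 'gripper_force': 0.0, 'opening': 0.09320208406638227}
{'fx': 384.02125477748916, 'fy': 384.02125477748916, 'cx': 256.6763921809961, 'cy': 189.74340397697736, 'eye': array([1.03026106, 0.7030761 , 0.77048856]), 'rotation': array([-0.81234713, -2.49797561,  1.19671089])}
{'fx': 424.8927107868102, 'fy': 424.8927107868102, 'cx': 262.27379704769356, 'cy': 192.91736997170986, 'eye': array([3.65854293e-01, 2.08148220e-04, 1.01035009e+00]), 'rotation': array([-2.05657605,  2.17571973, -0.22288952])}
```

View pics/top0.png

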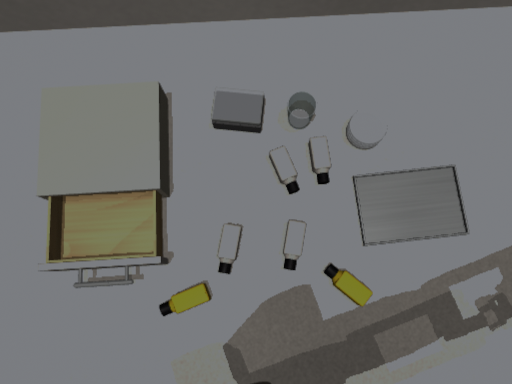

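View pics/scene0.png

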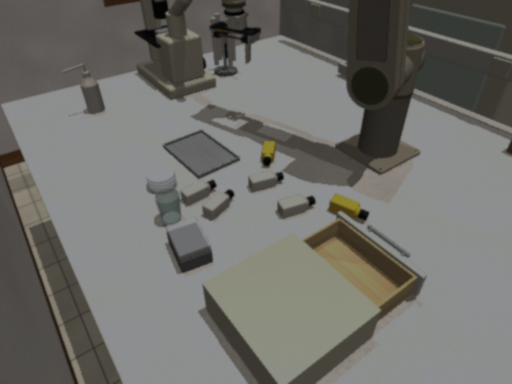

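The top view shows four white bottles, at (284,169), (320,158), (229,248) and (294,243). The two yellow look-alikes at (188,298) and (350,287) don't count. The tray is at (410,205), the drawer at (105,230) and its handle at (104,283). Next I'll segment the bottles and measure them.

```bash
cat > h.py <<'E'
import cv2, numpy as np
from scipy.spatial.transform import Rotation as R
from plant import robot
def ray(cam,uv,z):
    uv=np.atleast_2d(uv).astype(float)
    d=np.c_[(uv[:,0]-cam['cx'])/cam['fx'],(uv[:,1]-cam['cy'])/cam['fy'],np.ones(len(uv))]@R.from_rotvec(cam['rotation']).as_matrix().T
    e=np.array(cam['eye']); return e+d*((z-e[2])/d[:,2])[:,None]
def proj(cam,P):
    p=(np.atleast_2d(P)-cam['eye'])@R.from_rotvec(cam['rotation']).as_matrix()
    return np.c_[cam['fx']*p[:,0]/p[:,2]+cam['cx'],cam['fy']*p[:,1]/p[:,2]+cam['cy']]
def bottles(im,cam):
    """lying bottles: white body blobs paired with the dark cap blob next to them"""
    g=im.min(2).astype(int); sat=im.max(2).astype(int)-g
    out=[]
    def blobs(m,a,b):
        n,l,s,c=cv2.connectedComponentsWithStats(m.astype(np.uint8),connectivity=4)
        return [(c[i],s[i,4]) for i in range(1,n) if a<s[i,4]<b]
    W=blobs((g>165)&(sat<30),200,900); K=blobs(im.max(2)<45,40,400)
    for c,a in W:
        pb=ray(cam,c,.042)[0]
        for k,ka in K:
            pk=ray(cam,k,.025)[0]
            if .04<np.linalg.norm((pk-pb)[:2])<.085: out.append((c,a,k,ka,pb,pk))
    return out
def tool():
    s=robot.read_state(); M=R.from_rotvec(s['orientation']).as_matrix()
    return s,s['tool_pos'],M
E
python3 - <<'E'
from h import *
im=cv2.imread('pics/top0.png');cam=robot.camera_model('top')
for p in [(284,165),(225,240),(250,200),(188,298),(320,150),(365,125),(225,268)]: print(p,im[p[1],p[0]])
for b in bottles(im,cam): print([np.round(x,3) for x in b])
c=cv2.resize(im[80:310,150:480],None,fx=2.4,fy=2.4,interpolation=cv2.INTER_CUBIC); cv2.imwrite('pics/crop0.png',c)
E
```

```text
(284, 165) [130 125 123]
(225, 240) [129 125 122]
(250, 200) [129 125 123]
(188, 298) [ 38 125 123]
(320, 150) [129 125 123]
(365, 125) [129 124 122]
(225, 268) [26 25 26]
```

View pics/crop0.png

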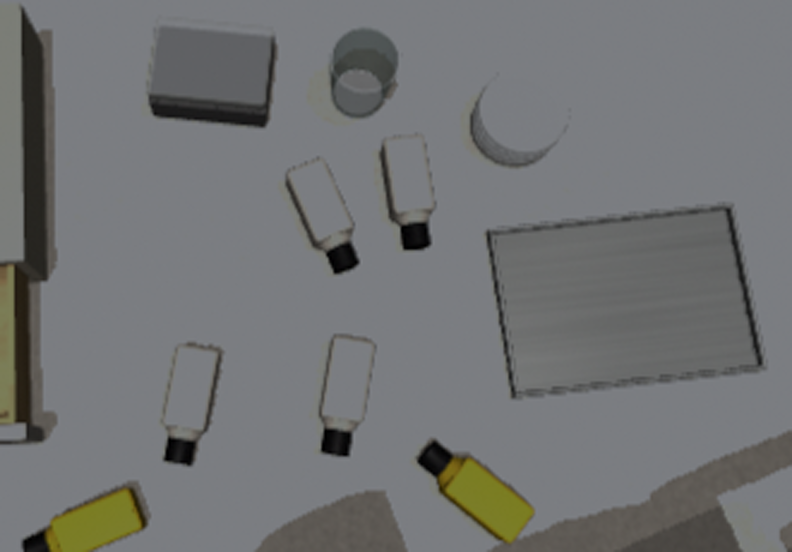

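The crop confirms four white bottles with black caps and two yellow look-alikes. Caps are at crop positions (180,450), (337,442), (342,257) and (414,236). Base-end mid-edges are at (199,347), (355,338), (304,165) and (402,136).

Run:
```python
from h import *
cam=robot.camera_model('top')
f=lambda p:(np.atleast_2d(p)+.5)/2.4+[150,80]-.5
for n,far,cap in [('1',(199,347),(180,450)),('2',(355,338),(337,442)),('3',(304,165),(342,257)),('4',(402,136),(414,236))]:
    a=ray(cam,f(far),.042)[0];b=ray(cam,f(cap),.023)[0];d=(b-a)[:2];L=np.hypot(*d)
    u=d/L;g=a[:2]+u*.062
    print(n,'base',a[:2].round(3),'cap',b[:2].round(3),'L',L.round(3),'u',u.round(3),'yaw',np.degrees(np.arctan2(u[1],u[0])).round(1),'grasp62',g.round(3),'r',np.hypot(*g).round(3))
t=ray(cam,f([(489,232),(731,207),(762,369),(514,396)]),.015);print('tray',t.round(3).tolist(),t.mean(0).round(3))
print('beaker top',ray(cam,f([(364,60)]),.09).round(3),'bottom',ray(cam,f((360,95)),.0).round(3))
print('dish',ray(cam,f([(522,108)]),.051).round(3))
print('drawer front top',ray(cam,[(40,265),(160,263)],.088).round(3).tolist())
print('handle',ray(cam,[(76,286),(132,283)],.067).round(3).tolist())
print('cab front top',ray(cam,[(40,194),(166,190)],.1).round(3).tolist())
s,p,M=tool();print(p,M.round(3).tolist())
w=robot.camera_model('wrist');print(w)
```

```text
1 base [0.496 0.06 ] cap [0.401 0.084] L 0.098 u [-0.971  0.239] yaw 166.2 grasp62 [0.436 0.075] r 0.442
2 base [ 0.496 -0.089] cap [ 0.4   -0.066] L 0.099 u [-0.973  0.23 ] yaw 166.7 grasp62 [ 0.436 -0.075] r 0.442
3 base [ 0.671 -0.051] cap [ 0.58  -0.084] L 0.097 u [-0.941 -0.337] yaw -160.3 grasp62 [ 0.613 -0.072] r 0.617
4 base [ 0.696 -0.151] cap [ 0.598 -0.157] L 0.099 u [-0.998 -0.064] yaw -176.4 grasp62 [ 0.634 -0.155] r 0.653
tray [[0.599, -0.234, 0.015], [0.612, -0.48, 0.015], [0.447, -0.486, 0.015], [0.435, -0.242, 0.015]] [ 0.523 -0.361  0.015]
beaker top [[ 0.758 -0.113  0.09 ]] bottom [[ 0.758 -0.117  0.   ]]
dish [[ 0.715 -0.271  0.051]]
drawer front top [[0.425, 0.473, 0.088], [0.415, 0.217, 0.088]]
handle [[0.377, 0.404, 0.067], [0.377, 0.282, 0.067]]
cab front top [[0.578, 0.474, 0.1], [0.572, 0.199, 0.1]]
[ 0.23507813 -0.55151661  0.2427149 ] [[0.92, 0.392, -0.0], [0.392, -0.92, 0.002], [0.0, -0.002, -1.0]]
{'fx': 289.13320269768604, 'fy': 289.13320269768604, 'cx': 256.9081895012758, 'cy': 195.15688841477433, 'eye': array([ 0.29710589, -0.52567666,  0.38324898]), 'rotation': array([ 2.44347303, -1.61425506, -0.20248456])}
```

```bash
cat >> h.py <<'E'
def go(x,y,z,head):
    """shift (mm, tool axes) and turn to put the TCP at x,y,z with tool x heading head (deg)"""
    s,p,M=tool(); d=M.T@(np.array([x,y,z])-p)*1e3
    h=np.degrees(np.arctan2(M[1,0],M[0,0])); t=-np.radians((head-h+180)%360-180)
    print('shift',d.round(1),'turn',round(t,3),'| tcp',p.round(4),'head',round(h,1),'F',s['force'].round(2),'open',round(s['opening'],4),'t',round(s['t'],2))
E
python3 -c "
from h import *
go(.436,-.075,.12,-13.3)"
```

```text
shift [ 371.6 -359.4  123.4] turn 0.635 | tcp [ 0.2351 -0.5515  0.2427] head 23.1 F [-0.57 -0.03 -0.65] open 0.0932 t 0.1
```

>>> arm_command --increments "0.3 170 -165 0 0.3;0.3 170 -165 0 0.3;0.3 170 -165 0 0.3;0.3 170 -165 0 0.3;0.3 170 -165 0 0.3" --grip_force 15

```text
t: 0.6
tool_pos: [0.3274, -0.3309, 0.2431]
orientation: [-3.136, -0.162, 0.0]
force: [0.3, -0.5, 0.2]
opening: 0.0658
gripper_force: 0.0
```

```bash
python3 -c "
from h import *
go(.436,-.075,.12,-13.3)"
```

```text
shift [ 134.4 -243.2  123.4] turn 0.336 | tcp [ 0.3274 -0.3309  0.2431] head 5.9 F [ 0.31 -0.46  0.15] open 0.0658 t 0.6
```

>>> arm_command --increments "0.3 115 -205 60 0.336;0.3 115 -205 60 0.336;0.3 115 -205 60 0.336;0.3 115 -205 60 0.336;0.3 115 -205 60 0.336"

```text
t: 1.1
tool_pos: [0.4189, -0.1196, 0.1841]
orientation: [3.12, -0.366, 0.0]
force: [0.9, -0.2, 0.2]
opening: 0.0651
gripper_force: 0.0
```

```bash
python3 -c "
from h import *
go(.436,-.075,.03,-13.3)"
```

```text
shift [  6.3 -47.3 154.1] turn -0.002 | tcp [ 0.4189 -0.1196  0.1841] head -13.4 F [ 0.86 -0.22  0.21] open 0.0651 t 1.1
```

Before descending, I'll move above the bottle and check with the wrist camera.

>>> arm_command --increments "0.3 6 -47 70 0;0.3 6 -47 70 0;0.3 6 -47 70 0;0.3 6 -47 70 0"

```text
t: 1.5
tool_pos: [0.4348, -0.077, 0.1144]
orientation: [3.12, -0.363, -0.003]
force: [0.4, -0.4, 1.2]
opening: 0.0649
gripper_force: 0.0
```

Run:
```python
from h import *
go(.436,-.075,.03,-13.3)
cam=robot.camera_model('wrist'); im=robot.read_camera('wrist')
a=np.array([.496,-.089]);u=np.array([-.973,.23])
for k,z in((0,.042),(.062,.042),(.098,.023)):
    q=proj(cam,np.r_[a+u*k,z])[0];print(k,q.round()); cv2.circle(im,tuple(int(v) for v in q),4,(0,0,255),1)
s,p,M=tool();q=proj(cam,p+M[:,2]*.006)[0];print('gp',q.round())
cv2.imwrite('pics/w1.png',im)
```

```text
shift [ 0.9 -2.2 84.4] turn 0.0 | tcp [ 0.4348 -0.077   0.1144] head -13.3 F [ 0.35 -0.45  1.22] open 0.0649 t 1.5
0 [253. 129.]
0.062 [253. 212.]
0.098 [253. 245.]
gp [257. 248.]
```

View pics/w1.png

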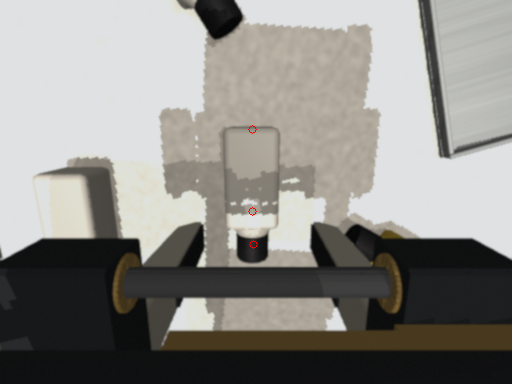

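The wrist view shows the bottle centred between the fingers, with its base edge at (253,129) and cap at (253,245), right on my predictions. I'll descend, close and lift a little to weigh it.

>>> arm_command --increments "0.3 1 -2 45 0;0.3 1 -2 84 0;0.3 1 -2 84 0;0.3 1 -2 84 0" --grip_force 20

```text
t: 1.95
tool_pos: [0.4372, -0.0765, 0.0321]
orientation: [3.12, -0.368, 0.0]
force: [0.6, 0.6, 0.4]
opening: 0.0654
gripper_force: 0.0
```

>>> arm_command --increments "0.8 0 0 0 0;0.8 0 0 0 0;0.8 0 0 0 0;0.8 0 0 0 0;0.8 0 0 0 0"

```text
t: 2.45
tool_pos: [0.4381, -0.0757, 0.0322]
orientation: [3.12, -0.365, 0.004]
force: [-1.1, 0.1, 7.7]
opening: 0.0421
gripper_force: 19.9
```

>>> arm_command --increments "0.8 0 0 -20 0;0.8 0 0 -45 0;0.8 0 0 -45 0;0.8 0 0 -45 0;0.8 0 0 -45 0"

```text
t: 2.95
tool_pos: [0.436, -0.0751, 0.0745]
orientation: [-3.12, 0.365, 0.003]
force: [0.9, 0.3, -2.1]
opening: 0.0419
gripper_force: 19.9
```

>>> arm_command --increments "0.8 0 0 0 0;0.8 0 0 0 0"

```text
t: 3.15
tool_pos: [0.4361, -0.0752, 0.0746]
orientation: [-3.12, 0.365, 0.003]
force: [0.3, -0.9, -2.1]
opening: 0.042
gripper_force: 19.9
```

```bash
cat >> h.py <<'E'
def weigh(n=8):
    F=[]
    for _ in range(n):
        im=robot.read_camera('wrist'); F.append(np.r_[robot.read_state()['force'],robot.read_state()['wrist_torque']])
    F=np.array(F);print('F',F.mean(0).round(3),'sd',F.std(0).round(2)); return im
E
python3 - <<'E'
from h import *
cv2.imwrite('pics/w2.png',weigh()); go(.436,-.075,.03,-13.3)
E
```

```text
F [-0.042  0.034 -1.63   0.05   0.034 -0.002] sd [0.26 0.36 0.51 0.02 0.04 0.03]
shift [-0.9 -0.2 45.6] turn -0.001 | tcp [ 0.4369 -0.0754  0.0756] head -13.4 F [-0.28  0.04 -0.75] open 0.042 t 3.55
```

View pics/w2.png

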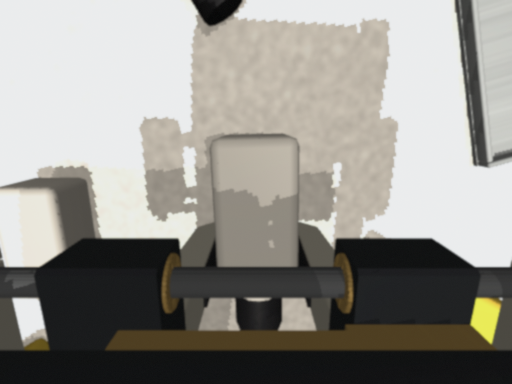

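The force fell by about 1.7 N, so this bottle is full. I'll lower it, ease the grip and tip it upright about its lower base edge by moving along an arc.

>>> arm_command --increments "0.8 0 0 30 0;0.8 0 0 45 0;0.8 0 0 45 0;0.8 0 0 45 0"

```text
t: 3.95
tool_pos: [0.4367, -0.0754, 0.0305]
orientation: [-3.12, 0.365, 0.001]
force: [-0.8, -0.8, -0.3]
opening: 0.0416
gripper_force: 19.9
```

>>> arm_command --increments "0.8 0 0 0 0;0.8 2 0 -4 0;0.8 5 0 -9 0;0.8 9 0 -15 0;0.8 13 0 -20 0" --grip_force 4

```text
t: 4.45
tool_pos: [0.4503, -0.0787, 0.0517]
orientation: [3.12, -0.365, 0.002]
force: [0.3, -0.6, -1.0]
opening: 0.0422
gripper_force: 4.0
```

>>> arm_command --increments "0.8 8 0 -7 0;0.8 16 0 -12 0;0.8 24 0 -16 0;0.8 32 0 -19 0;0.8 41 0 -20 0"

```text
t: 4.95
tool_pos: [0.4902, -0.0881, 0.0709]
orientation: [3.12, -0.365, 0.0]
force: [0.1, -0.8, -1.0]
opening: 0.0421
gripper_force: 4.0
```

Run:
```python
from h import *
cv2.imwrite('pics/w3.png',weigh(1)); go(.436,-.075,.03,-13.3)
```

```text
F [ 0.466 -0.35  -1.15   0.002  0.106  0.005] sd [0. 0. 0. 0. 0. 0.]
shift [-57.2  -0.3  41.2] turn -0.001 | tcp [ 0.4915 -0.0885  0.0713] head -13.4 F [ 0.47 -0.35 -1.15] open 0.0419 t 5.0
```

View pics/w3.png

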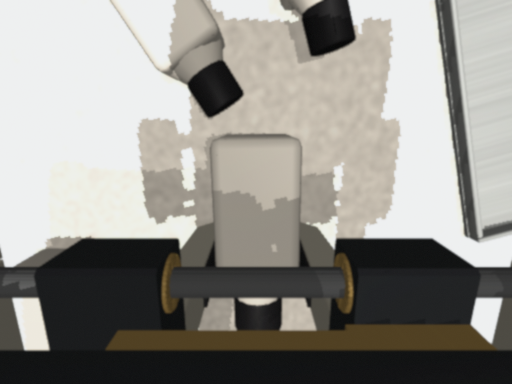

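It stayed horizontal: the flat pads hold too well on the body. I'll set it down and regrip on the round cap with a low force, so the bottle's weight can swing it upright.

>>> arm_command --increments "0.8 -45 0 10 0;0.8 -56 0 40 0;0.8 -56 0 41 0;0.8 -56 0 41 0;0.25 -56 0 41 0"

```text
t: 5.5
tool_pos: [0.4367, -0.0755, 0.0311]
orientation: [3.12, -0.366, 0.003]
force: [0.8, -1.0, 0.4]
opening: 0.0465
gripper_force: 0.0
```

>>> arm_command --increments "0.25 0 0 0 0;0.25 0 0 0 0;0.25 -20 0 2 0;0.25 -37 0 3 0;0.25 -37 0 3 0"

```text
t: 6.0
tool_pos: [0.3976, -0.066, 0.0263]
orientation: [-3.12, 0.365, 0.002]
force: [-0.0, -0.7, 0.1]
opening: 0.0697
gripper_force: 0.0
```

>>> arm_command --increments "0.9 0 0 0 0;0.9 0 0 0 0;0.9 0 0 0 0;0.9 0 0 0 0;0.9 0 0 0 0" --grip_force 5

```text
t: 6.5
tool_pos: [0.3991, -0.0665, 0.0267]
orientation: [-3.12, 0.366, 0.0]
force: [-0.4, -0.3, -0.2]
opening: 0.0343
gripper_force: 0.0
```

>>> arm_command --increments "0.9 2 0 -15 0;0.9 6 0 -30 0;0.9 14 0 -45 0;0.9 22 0 -60 0;0.9 32 0 -70 0"

```text
t: 7.0
tool_pos: [0.4306, -0.0739, 0.0976]
orientation: [3.12, -0.366, 0.001]
force: [1.2, 0.2, -0.8]
opening: 0.0277
gripper_force: 5.0
```

Run:
```python
from h import *
cv2.imwrite('pics/w4.png',weigh(4)); go(.436,-.075,.03,-13.3)
```

```text
F [-1.361  0.183  2.084  0.058  0.211  0.017] sd [0.44 0.31 0.72 0.02 0.06 0.07]
shift [ 6.4 -0.2 66.4] turn -0.001 | tcp [ 0.4298 -0.0737  0.0964] head -13.4 F [-1.21  0.25  1.27] open 0.0278 t 7.2
```

View pics/w4.png

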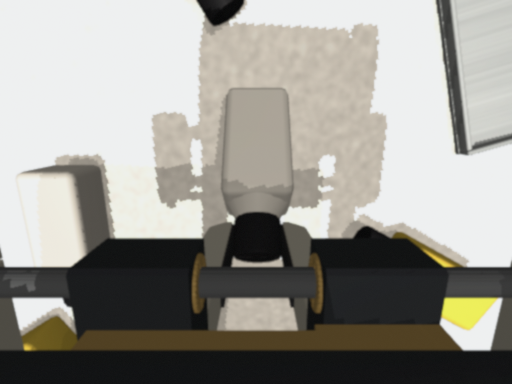

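The bottle is pivoting now. I'll raise it clear so it hangs, then look at the tilt.

>>> arm_command --increments "0.9 0 0 -20 0;0.9 0 0 -45 0;0.9 0 0 -60 0;0.9 0 0 -60 0;0.9 0 0 -60 0"

```text
t: 7.7
tool_pos: [0.4294, -0.0736, 0.1554]
orientation: [-3.12, 0.365, 0.002]
force: [-0.3, 0.1, -2.1]
opening: 0.0281
gripper_force: 5.0
```

Run:
```python
from h import *
cv2.imwrite('pics/w5.png',weigh(6)); go(.436,-.075,.03,-13.3)
```

```text
F [ 0.286 -0.096 -1.756  0.046  0.013 -0.   ] sd [0.46 0.6  0.44 0.02 0.02 0.03]
shift [  6.9  -0.2 125.6] turn -0.001 | tcp [ 0.4294 -0.0737  0.1557] head -13.4 F [ 0.35 -0.07 -1.69] open 0.0277 t 8.0
```

View pics/w5.png

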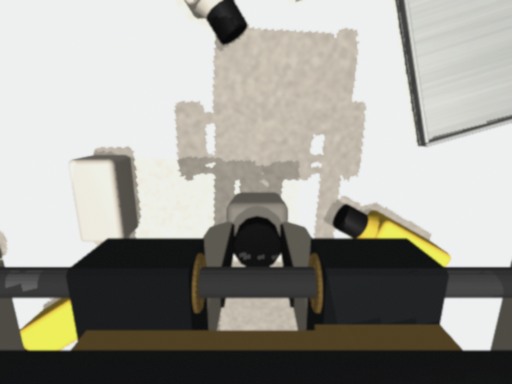

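```bash
cat >> h.py <<'E'
def tilt(cam,axial=98,off=0,ths=(90,85,80,75,70,60)):
    s,p,M=tool(); g=p+M[:,2]*.006
    for th in ths:
        t=np.radians(th); ax=np.cos(t)*-M[:,0]-np.sin(t)*M[:,2]; n=np.sin(t)*M[:,0]-np.cos(t)*M[:,2]  # n: former upper side
        o=g-ax*axial/1e3
        print(th,{k:proj(cam,o+ax*a/1e3+n*b/1e3)[0].round().tolist() for k,(a,b) in dict(basetop=(0,21),shoulder=(80,21),captopF=(112,14),captopB=(112,-14)).items()},'lowest z',min((o+n*.021)[2],(o-n*.021)[2]).round(3))
E
python3 -c "
from h import *
tilt(robot.camera_model('wrist'))"
```

```text
90 {'basetop': [256.0, 178.0], 'shoulder': [256.0, 203.0], 'captopF': [256.0, 235.0], 'captopB': [256.0, 286.0]} lowest z 0.052
85 {'basetop': [256.0, 168.0], 'shoulder': [256.0, 202.0], 'captopF': [256.0, 238.0], 'captopB': [256.0, 286.0]} lowest z 0.05
80 {'basetop': [256.0, 159.0], 'shoulder': [256.0, 200.0], 'captopF': [256.0, 242.0], 'captopB': [256.0, 287.0]} lowest z 0.05
75 {'basetop': [256.0, 150.0], 'shoulder': [256.0, 199.0], 'captopF': [256.0, 245.0], 'captopB': [256.0, 287.0]} lowest z 0.05
70 {'basetop': [256.0, 141.0], 'shoulder': [256.0, 199.0], 'captopF': [256.0, 249.0], 'captopB': [256.0, 287.0]} lowest z 0.05
60 {'basetop': [256.0, 122.0], 'shoulder': [256.0, 199.0], 'captopF': [256.0, 256.0], 'captopB': [256.0, 285.0]} lowest z 0.054
```

It hangs within about 10° of upright, base edge at y≈193 px, which is stable to set down. I'll grip harder and carry it to the back-right slot of the tray.

>>> arm_command --increments "0.9 0 0 0 0;0.9 0 0 0 0" --grip_force 15

```text
t: 8.2
tool_pos: [0.4299, -0.0738, 0.1564]
orientation: [-3.12, 0.365, 0.001]
force: [0.5, 0.5, -2.7]
opening: 0.0276
gripper_force: 15.0
```

```bash
python3 -c "
from h import *
go(.566,-.419,.155,2.5)"
```

```text
shift [212.2 304.4   1.3] turn -0.277 | tcp [ 0.4299 -0.0738  0.1564] head -13.4 F [ 0.54  0.45 -2.7 ] open 0.0276 t 8.2
```

>>> arm_command --increments "0.9 15 22 0 0;0.9 45 64 0 -0.07;0.9 74 106 0 -0.14;0.9 103 148 0 -0.21;0.9 132 190 0 -0.277"

```text
t: 8.7
tool_pos: [0.5134, -0.2868, 0.1565]
orientation: [3.141, 0.073, 0.0]
force: [1.5, 0.7, -0.9]
opening: 0.0276
gripper_force: 15.0
```

```bash
python3 -c "
from h import *
go(.566,-.419,.114,2.5)"
```

```text
shift [ 46.4 134.5  42.5] turn 0.003 | tcp [ 0.5134 -0.2868  0.1565] head 2.7 F [ 1.52  0.72 -0.88] open 0.0276 t 8.7
```

>>> arm_command --increments "0.9 15 45 0 0;0.9 31 90 0 0;0.9 43 125 0 0;0.9 46 135 0 0;0.9 46 135 0 0"

```text
t: 9.2
tool_pos: [0.5645, -0.4189, 0.1556]
orientation: [-3.14, -0.066, 0.001]
force: [0.2, 1.0, -0.6]
opening: 0.0273
gripper_force: 15.0
```

>>> arm_command --increments "0.9 0 0 20 0;0.9 0 0 34 0;0.9 0 0 40 0;0.9 0 0 42 0;0.9 0 0 42 0"

```text
t: 9.7
tool_pos: [0.5661, -0.4175, 0.1185]
orientation: [3.137, 0.07, 0.006]
force: [-1.8, 1.4, 13.7]
opening: 0.0276
gripper_force: 15.0
```

>>> arm_command --increments "0.9 0 0 0 0;0.9 0 0 2 0;0.9 0 0 4 0;0.9 0 0 6 0;0.9 0 0 6 0" --grip_force 4

```text
t: 10.2
tool_pos: [0.565, -0.4168, 0.1098]
orientation: [3.14, 0.07, 0.001]
force: [-1.0, -0.2, 3.8]
opening: 0.0263
gripper_force: 4.4
```

Run:
```python
from h import *
cv2.imwrite('pics/w6.png',weigh(3)); go(.566,-.419,.114,2.5)
tilt(robot.camera_model('wrist'),ths=(100,95,90,85,80))
```

```text
F [-1.247e+00 -5.990e-01  5.622e+00 -1.040e-01  2.640e-01 -2.000e-03] sd [0.58 0.29 0.54 0.07 0.04 0.05]
shift [ 0.9  2.  -4.2] turn 0.001 | tcp [ 0.565  -0.417   0.1098] head 2.6 F [-1.92 -1.01  5.89] open 0.026 t 10.35
100 {'basetop': [256.0, 197.0], 'shoulder': [256.0, 207.0], 'captopF': [256.0, 228.0], 'captopB': [256.0, 283.0]} lowest z 0.004
95 {'basetop': [256.0, 187.0], 'shoulder': [256.0, 205.0], 'captopF': [256.0, 231.0], 'captopB': [256.0, 284.0]} lowest z 0.004
90 {'basetop': [256.0, 178.0], 'shoulder': [256.0, 203.0], 'captopF': [256.0, 234.0], 'captopB': [256.0, 285.0]} lowest z 0.006
85 {'basetop': [256.0, 168.0], 'shoulder': [256.0, 201.0], 'captopF': [256.0, 238.0], 'captopB': [256.0, 286.0]} lowest z 0.004
80 {'basetop': [256.0, 159.0], 'shoulder': [256.0, 200.0], 'captopF': [256.0, 241.0], 'captopB': [256.0, 286.0]} lowest z 0.004
```

View pics/w6.png

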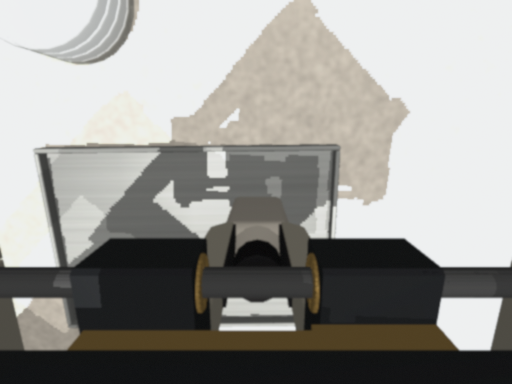

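The bottle is on the tray floor but leans forward about 10°, base edge at y≈197. I'll ease the cap back along its arc to straighten it.

>>> arm_command --increments "0.9 -4 0 0 0;0.9 -8 0 0 0;0.9 -12 0 0 0;0.9 -16 0 0 0;0.9 -16 0 0 0"

```text
t: 10.85
tool_pos: [0.5516, -0.4183, 0.1128]
orientation: [3.138, 0.07, 0.011]
force: [5.4, 3.0, 15.7]
opening: 0.0254
gripper_force: 8.6
```

Run:
```python
from h import *
im=weigh(3); go(.566,-.419,.114,2.5)
g=im[150:240,200:312].astype(int); print(g[:,56,1])
```

```text
F [ 5.606  3.364 14.963  0.746 -1.116  0.   ] sd [0.28 0.47 0.78 0.04 0.01 0.03]
shift [14.1  1.4 -1.2] turn 0.001 | tcp [ 0.5519 -0.4182  0.1127] head 2.6 F [ 5.53  2.74 15.21] open 0.0251 t 11.0
[145 144 144 144 144 142 132 115 108 107 107 105 104 104 104 104 105 105
 103 102 101 101 100 100 101 102 103 104 105 106 106 104 103 102 101  99
 100 100 100 100 100 100 101 100 101 100 100 101 101 101 102 101 101 101
 101 101 101 102 101 101 102 101 102 102 102 102 102 103 104 108 115 123
 129 134 133 130 128 129 128 129 129 128 128 128 128 128 128 129 125 107]
```

>>> arm_command --increments "0.9 0 0 -3 0;0.9 0 0 -6 0;0.9 0 0 -6 0"

```text
t: 11.3
tool_pos: [0.5482, -0.4176, 0.1141]
orientation: [-3.14, -0.069, 0.002]
force: [1.4, -0.3, -2.3]
opening: 0.0245
gripper_force: 3.8
```

Run:
```python
from h import *
im=weigh(2); go(.566,-.419,.114,2.5); s=robot.read_camera('scene'); print(proj(robot.camera_model('scene'),[.55,-.417,.05]))
a=cv2.resize(s[90:210,130:290],(640,480)); b=cv2.resize(im[60:372,140:396],(394,480))[:, :160]
cv2.imwrite('pics/w7.png',np.hstack([a,b]))
cv2.imwrite('pics/w7w.png',im)
```

```text
F [-0.306 -0.28  -1.565  0.075  0.018 -0.008] sd [0.37 0.3  0.33 0.01 0.   0.  ]
shift [17.9  2.1 -0.6] turn 0.0 | tcp [ 0.548  -0.4177  0.1135] head 2.5 F [ 0.06  0.02 -1.23] open 0.0249 t 11.4
[[185.4339893  137.75071086]]
```

View pics/w7.png

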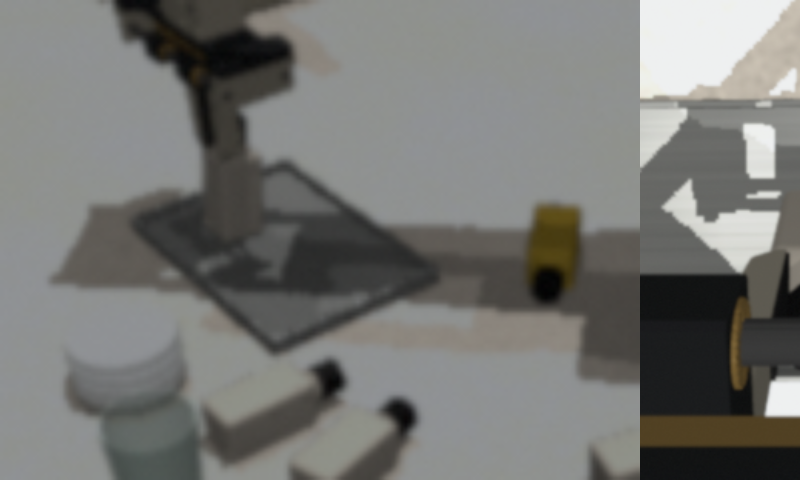

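The scene view shows the bottle standing almost vertical in the tray at crop (232,195). I'll touch it down, release and rise.

>>> arm_command --increments "0.9 0 0 2 0;0.9 0 0 4 0;0.9 0 0 4 0;0.5 0 0 4 0;0.5 0 0 4 0"

```text
t: 11.95
tool_pos: [0.5486, -0.4183, 0.1105]
orientation: [3.141, 0.069, -0.0]
force: [-1.1, -0.0, -0.4]
opening: 0.0362
gripper_force: 0.0
```

>>> arm_command --increments "0.4 0 0 0 0;0.4 0 0 -30 0;0.4 0 0 -70 0;0.4 0 0 -110 0;0.4 0 0 -130 0"

```text
t: 12.45
tool_pos: [0.5495, -0.4193, 0.2452]
orientation: [3.137, 0.068, 0.006]
force: [-0.0, -0.5, 0.8]
opening: 0.0556
gripper_force: 0.0
```

Run:
```python
from h import *
im=weigh(6); go(.634,-.155,.12,3.6); s=robot.read_camera('scene'); t=robot.read_camera('top'); cv2.imwrite('pics/top8.png',t)
a=cv2.resize(s[90:250,130:330],(600,480),interpolation=cv2.INTER_CUBIC); b=cv2.resize(im[100:356,60:160+0],(200,480))
cv2.imwrite('pics/w8.png',a)
cv2.imwrite('pics/w8w.png',im)
```

```text
F [ 0.238  0.071  0.144  0.043  0.024 -0.001] sd [0.37 0.41 1.36 0.02 0.05 0.02]
shift [  97.9 -258.3  118.3] turn -0.019 | tcp [ 0.5479 -0.4177  0.2379] head 2.5 F [ 0.08  0.18 -0.43] open 0.0557 t 12.75
```

View pics/w8.png

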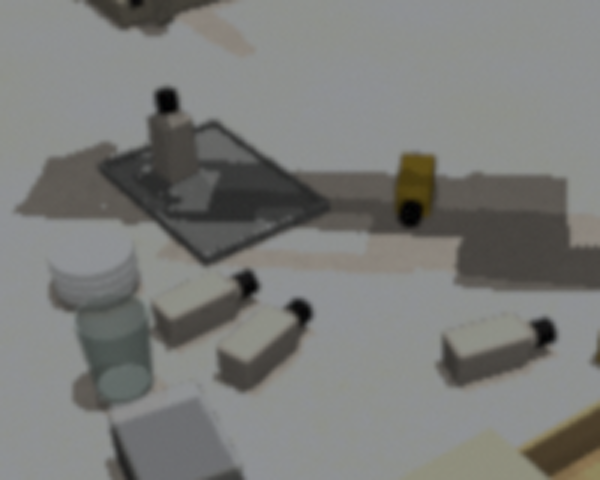

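The bottle stands upright in the tray, at crop (170,140). Next I'll check by cap blobs whether the other bottles have moved, then go for bottle 4.

```bash
cat >> h.py <<'E'
def caps(im):
    n,l,s,c=cv2.connectedComponentsWithStats((im.max(2)<40).astype(np.uint8),connectivity=4)
    return [(c[i].round(1).tolist(),int(s[i,4])) for i in range(1,n) if 30<s[i,4]<260 and 100<c[i][1]<330 and 130<c[i][0]<480]
E
python3 - <<'E'
from h import *
for f in('top0','top8'): print(caps(cv2.imread(f'pics/{f}.png')))
go(.598,-.157,.12,3.6)
E
```

```text
[([236.7, 127.4], 219), ([322.5, 178.0], 114), ([292.1, 187.1], 108), ([289.6, 263.9], 108), ([224.5, 267.6], 106), ([330.7, 270.6], 118), ([165.0, 308.3], 110)]
[([236.3, 127.4], 206), ([322.4, 178.1], 112), ([292.1, 187.1], 107), ([160.1, 226.5], 59), ([224.5, 267.6], 104), ([330.9, 270.9], 130), ([165.0, 308.4], 109)]
shift [  61.8 -257.9  118.5] turn -0.019 | tcp [ 0.5479 -0.4177  0.2379] head 2.5 F [-0.29  0.47 -0.3 ] open 0.0559 t 12.85
```

>>> arm_command --increments "0.4 58 -240 0 -0.02;0.4 58 -240 0 -0.02;0.4 58 -240 0 -0.02;0.4 58 -240 0 -0.02;0.4 58 -240 0 -0.02"

```text
t: 13.35
tool_pos: [0.5957, -0.1737, 0.2392]
orientation: [-3.139, -0.1, 0.003]
force: [-0.1, -0.3, 0.5]
opening: 0.0558
gripper_force: 0.0
```

Run:
```python
from h import *
go(.598,-.157,.027,3.6)
```

```text
shift [  3.7 -16.3 212.3] turn 0.001 | tcp [ 0.5957 -0.1737  0.2392] head 3.7 F [-0.06 -0.34  0.49] open 0.0558 t 13.35
```

>>> arm_command --increments "0.4 3 -16 50 0;0.4 3 -16 100 0;0.4 3 -16 145 0;0.4 3 -16 145 0;0.4 3 -16 145 0" --grip_force 18

```text
t: 13.85
tool_pos: [0.597, -0.1595, 0.0948]
orientation: [-3.139, -0.1, 0.005]
force: [0.7, 0.5, 1.1]
opening: 0.0558
gripper_force: 0.0
```

Run:
```python
from h import *
go(.598,-.157,.027,3.6)
```

```text
shift [ 1.4 -2.3 67.8] turn 0.001 | tcp [ 0.597  -0.1595  0.0948] head 3.7 F [0.7  0.51 1.05] open 0.0558 t 13.85
```

>>> arm_command --increments "0.4 1 -2 40 0;0.4 1 -2 67 0;0.4 1 -2 67 0;0.85 1 -2 67 0;0.85 1 -2 67 0"

```text
t: 14.35
tool_pos: [0.6015, -0.1589, 0.0325]
orientation: [3.138, 0.1, 0.008]
force: [0.2, -1.1, 0.6]
opening: 0.0443
gripper_force: 0.0
```

>>> arm_command --increments "0.9 0 0 0 0;0.9 0 0 0 0;0.9 0 0 0 0;0.9 0 0 0 0;0.9 0 0 0 0"

```text
t: 14.85
tool_pos: [0.5998, -0.1582, 0.03]
orientation: [3.139, 0.1, 0.002]
force: [-2.3, -0.5, 6.0]
opening: 0.0274
gripper_force: 18.0
```

>>> arm_command --increments "0.9 0 0 -15 0;0.9 0 0 -35 0;0.9 0 0 -50 0;0.9 0 0 -50 0;0.9 0 0 -50 0"

```text
t: 15.35
tool_pos: [0.5993, -0.1579, 0.0792]
orientation: [3.14, 0.1, 0.002]
force: [-0.5, -0.9, -0.3]
opening: 0.0276
gripper_force: 18.0
```

Run:
```python
from h import *
im=weigh(10); go(.598,-.157,.027,3.6); cv2.imwrite('pics/w9.png',im)
tilt(robot.camera_model('wrist'),ths=(0,15,30,45,60))
c=im[60:260,255,1].astype(int); print(c)
```

```text
F [ 0.311  0.064 -0.417  0.02   0.023 -0.006] sd [0.56 0.47 0.43 0.03 0.02 0.02]
shift [-0.8 -0.8 51.3] turn 0.001 | tcp [ 0.5989 -0.1577  0.0783] head 3.7 F [ 0.45  0.59 -0.38] open 0.0272 t 15.85
0 {'basetop': [256.0, 42.0], 'shoulder': [256.0, 232.0], 'captopF': [256.0, 285.0], 'captopB': [256.0, 260.0]} lowest z 0.051
15 {'basetop': [256.0, 52.0], 'shoulder': [256.0, 218.0], 'captopF': [256.0, 282.0], 'captopB': [256.0, 268.0]} lowest z 0.027
30 {'basetop': [256.0, 71.0], 'shoulder': [256.0, 208.0], 'captopF': [256.0, 275.0], 'captopB': [256.0, 275.0]} lowest z 0.005
45 {'basetop': [256.0, 96.0], 'shoulder': [256.0, 201.0], 'captopF': [256.0, 266.0], 'captopB': [256.0, 281.0]} lowest z -0.012
60 {'basetop': [256.0, 122.0], 'shoulder': [256.0, 198.0], 'captopF': [256.0, 256.0], 'captopB': [256.0, 285.0]} lowest z -0.023
[183 183 184 183 183 184 183 183 183 183 184 183 183 183 183 183 183 183
 183 184 183 183 183 182 182 182 182 181 182 182 182 182 182 182 182 181
 182 182 181 182 181 182 182 182 181 182 182 182 182 182 181 182 181 182
 182 181 181 181 181 181 182 182 181 181 181 181 181 181 181 181 180 180
 181 180 180 181 181 181 180 181 180 180 180 181 181 181 181 180 181 181
 180 181 180 179 180 181 180 180 180 180 180 179 179 179 179 180 180 180
 180 179 180 180 179 180 180 180 180 180 180 179 179 179 180 179 180 179
 180 180 179 179 179 179 177 171 157 145 141 141 141 141 142 140 141 142
 142 142 141 141 142 142 141 141 142 142 141 142 141 139 136 132 128 122
 117 116 122 124 124 124 124 124 124 124 124 124 124 122 116  91  49  21
  18  17  17  17  16  15  16  17  15  16  17  18  16  16  16  15  17  17
  17  16]
```

The force is about 0.4 N and the bottle stayed level, so bottle 4 is empty. I'll raise it, confirm the weight and head for the drawer.

>>> arm_command --increments "0.9 -5 0 -25 0;0.9 -20 0 -60 0;0.9 -45 0 -90 0;0.9 -60 0 -90 0;0.9 -60 0 -90 0"

```text
t: 16.35
tool_pos: [0.5387, -0.1621, 0.1701]
orientation: [3.139, 0.099, 0.003]
force: [0.7, 0.6, -1.4]
opening: 0.0273
gripper_force: 18.0
```

Run:
```python
from h import *
im=weigh(10); go(.458,.405,.16,-1.7)
```

```text
F [ 0.141 -0.268 -0.426  0.025  0.026  0.015] sd [0.58 0.35 0.44 0.03 0.03 0.01]
shift [ -44.8 -570.5    8.4] turn 0.094 | tcp [ 0.5392 -0.1615  0.1682] head 3.7 F [ 0.16 -0.7  -0.01] open 0.0274 t 16.85
```

>>> arm_command --increments "0.9 -4 -40 0 0.03;0.9 -8 -85 0 0.06;0.9 -12 -130 0 0.094;0.9 -16 -175 0 0.094;0.9 -20 -220 0 0.094"

```text
t: 17.35
tool_pos: [0.5047, 0.0583, 0.1687]
orientation: [-3.141, 0.048, -0.001]
force: [0.9, -0.4, -1.2]
opening: 0.0274
gripper_force: 18.0
```

>>> arm_command --increments "0.9 0 -45 0 0;0.9 0 -90 0 0;0.9 0 -135 0 0;0.9 0 -180 0 0;0.9 0 -220 0 0"

```text
t: 17.85
tool_pos: [0.5115, 0.2789, 0.1686]
orientation: [-3.141, 0.046, -0.0]
force: [0.6, -0.0, 0.8]
opening: 0.0275
gripper_force: 18.0
```

Run:
```python
from h import *
go(.458,.405,.16,-1.7)
```

```text
shift [ -57.2 -124.4    8.7] turn 0.0 | tcp [0.5115 0.2789 0.1686] head -1.7 F [ 0.56 -0.04  0.82] open 0.0275 t 17.85
```

>>> arm_command --increments "0.9 -20 -40 0 0;0.9 -40 -80 0 0;0.9 -57 -115 0 0;0.9 -57 -124 5 0;0.9 -57 -124 5 0"

```text
t: 18.35
tool_pos: [0.4577, 0.4033, 0.1626]
orientation: [3.14, -0.043, -0.002]
force: [0.3, -1.0, -0.9]
opening: 0.0273
gripper_force: 18.0
```

Run:
```python
from h import *
go(.458,.405,.054,-1.7)
w=robot.read_camera('wrist'); cam=robot.camera_model('wrist')
s=robot.read_camera('scene')
for P in [(.427,.457,.022),(.427,.229,.022),(.572,.457,.022),(.572,.229,.022),(.572,.229,.078),(.572,.457,.078)]:
    q=proj(cam,P)[0]; cv2.circle(w,tuple(int(v) for v in q),4,(0,0,255),1)
a=cv2.resize(s[180:370,200:430],(400,330))
cv2.imwrite('pics/w10.png',np.hstack([cv2.resize(w,(400,300)),a[:300]]))
```

```text
shift [  0.4  -1.8 108.6] turn 0.002 | tcp [0.4577 0.4033 0.1626] head -1.6 F [ 0.29 -0.96 -0.86] open 0.0273 t 18.35
```

View pics/w10.png

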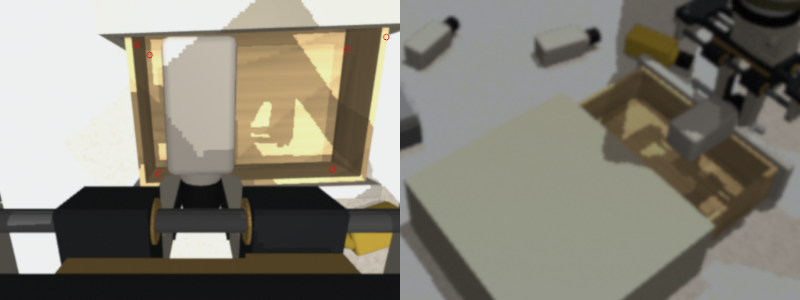

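The bottle hangs level above the drawer's left part, and my predicted floor corners match the picture. I'll lower and release it.

>>> arm_command --increments "0.9 0 0 30 0;0.9 0 0 60 0;0.9 0 0 90 0;0.9 0 0 106 0;0.9 0 0 109 0"

```text
t: 18.95
tool_pos: [0.4581, 0.4001, 0.0526]
orientation: [3.139, -0.05, -0.004]
force: [-0.8, -0.3, 0.3]
opening: 0.0278
gripper_force: 18.0
```

>>> arm_command --increments "0.9 0 0 2 0;0.9 0 0 4 0;0.6 0 0 4 0;0.6 0 0 4 0;0.6 0 0 4 0"

```text
t: 19.45
tool_pos: [0.4589, 0.4026, 0.0514]
orientation: [-3.141, 0.047, -0.002]
force: [-0.5, -0.6, -1.0]
opening: 0.0371
gripper_force: 0.0
```

>>> arm_command --increments "0.6 0 0 -20 0;0.6 0 0 -60 0;0.6 0 0 -100 0;0.6 0 0 -140 0;0.6 0 0 -160 0"

```text
t: 19.95
tool_pos: [0.4599, 0.4034, 0.2158]
orientation: [-3.137, 0.047, -0.008]
force: [-0.2, -0.5, 0.5]
opening: 0.0371
gripper_force: 0.0
```

Run:
```python
from h import *
t=robot.read_camera('top'); cv2.imwrite('pics/top11.png',t); print(caps(t))
go(.401,.084,.2,-13.8)
```

```text
[([236.5, 127.4], 211), ([449.0, 187.2], 179), ([292.1, 187.1], 107), ([159.6, 225.2], 186), ([224.5, 267.5], 105), ([330.7, 270.6], 118), ([165.1, 308.3], 113)]
shift [-50.3 321.7  16.2] turn 0.211 | tcp [0.4608 0.404  0.2185] head -1.7 F [0.46 0.56 2.41] open 0.0371 t 20.0
```

>>> arm_command --increments "0.4 -38 240 0 0.211;0.4 -38 240 0 0.211;0.4 -38 240 0 0.211;0.4 -38 240 0 0.211;0.4 -38 240 0 0.211"

```text
t: 20.5
tool_pos: [0.4124, 0.1616, 0.2101]
orientation: [3.118, -0.378, -0.0]
force: [0.7, 0.2, -0.6]
opening: 0.0557
gripper_force: 0.0
```

Run:
```python
from h import *
go(.401,.084,.1,-13.8)
```

```text
shift [  7.5  78.  110.1] turn -0.0 | tcp [0.4124 0.1616 0.2101] head -13.8 F [ 0.71  0.2  -0.61] open 0.0557 t 20.5
```

>>> arm_command --increments "0.4 7 45 20 0;0.4 7 78 60 0;0.4 7 78 110 0;0.4 7 78 110 0;0.4 7 78 110 0"

```text
t: 21.0
tool_pos: [0.4006, 0.0861, 0.1004]
orientation: [3.118, -0.378, -0.004]
force: [0.1, -0.1, 1.2]
opening: 0.0557
gripper_force: 0.0
```

Run:
```python
from h import *
go(.401,.084,.027,-13.8)
cam=robot.camera_model('wrist'); im=robot.read_camera('wrist')
a=np.array([.496,.06]);u=np.array([-.971,.239])
print(proj(cam,np.r_[a,.042]),proj(cam,np.r_[a+u*.098,.035]))
m=(im.max(2)<40).astype(np.uint8); m[262:]=0
n,l,s,c=cv2.connectedComponentsWithStats(m); print([(c[i].round(),s[i].tolist()) for i in range(1,n) if s[i,4]>150])
```

```text
shift [ 1.1  1.9 73.4] turn -0.0 | tcp [0.4006 0.0861 0.1004] head -13.8 F [ 0.15 -0.1   1.2 ] open 0.0557 t 21.0
[[259.89528554  71.13700423]] [[259.42854715 213.78416467]]
[(array([258., 212.]), [242, 198, 32, 29, 843]), (array([203., 248.]), [192, 226, 19, 36, 356]), (array([311., 248.]), [304, 226, 19, 36, 339]), (array([ 93., 251.]), [22, 239, 134, 23, 2478]), (array([420., 251.]), [359, 240, 134, 22, 2418])]
```

Bottle 1's cap is where I predicted, (258,212). I'll descend, grip, lift and weigh.

>>> arm_command --increments "0.4 1 2 40 0;0.4 1 2 72 0;0.4 1 2 73 0;0.85 1 2 73 0;0.85 1 2 73 0"

```text
t: 21.55
tool_pos: [0.4044, 0.0845, 0.0306]
orientation: [-3.118, 0.377, -0.007]
force: [-0.3, 0.2, 0.7]
opening: 0.0444
gripper_force: 0.0
```

>>> arm_command --increments "0.9 0 0 0 0;0.9 0 0 0 0;0.9 0 0 0 0;0.9 0 0 0 0;0.9 0 0 0 0"

```text
t: 22.05
tool_pos: [0.4031, 0.0841, 0.029]
orientation: [-3.118, 0.378, -0.003]
force: [-1.4, 1.0, 8.3]
opening: 0.0277
gripper_force: 18.0
```

>>> arm_command --increments "0.9 0 0 -15 0;0.9 0 0 -35 0;0.9 0 0 -50 0;0.9 0 0 -50 0;0.9 0 0 -50 0"

```text
t: 22.55
tool_pos: [0.402, 0.0839, 0.0774]
orientation: [-3.119, 0.378, -0.001]
force: [-0.4, -0.8, -1.8]
opening: 0.0274
gripper_force: 18.0
```

Run:
```python
from h import *
im=weigh(10); go(.401,.084,.027,-13.8); cv2.imwrite('pics/w12.png',im)
c=im[60:260,255,1].astype(int); print(c[::3])
```

```text
F [ 0.07   0.056 -1.759  0.083  0.089 -0.005] sd [0.53 0.43 0.32 0.03 0.02 0.02]
shift [-0.8  0.1 50.4] turn -0.0 | tcp [0.4018 0.0839 0.0774] head -13.8 F [ 1.08 -0.02 -1.88] open 0.0276 t 23.05
[165 178 179 179 180 180 180 180 181 181 181 181 181 182 182 182 182 184
 183 183 183 184 184 185 185 185 185 185 186 186 185 186 186 185 186 185
 186 185 186 185 186 186 186 186 186 187 184 187 185 147 146 144 135 120
 131 131 131 131 130  62  21  20  20  20  19  20  17]
```

It weighs about 1.8 N, so bottle 1 is full. I'll raise it just enough to hang clear, then ease the grip to let it swing down.

>>> arm_command --increments "0.9 0 0 -15 0;0.9 0 0 -35 0;0.9 0 0 -50 0;0.9 0 0 -50 0"

```text
t: 23.45
tool_pos: [0.4037, 0.084, 0.1299]
orientation: [-3.118, 0.378, -0.007]
force: [-0.6, -0.9, -1.3]
opening: 0.0278
gripper_force: 18.0
```

>>> arm_command --increments "0.9 0 0 0 0;0.9 0 0 0 0;0.9 0 0 0 0;0.9 0 0 0 0;0.9 0 0 0 0" --grip_force 5

```text
t: 23.95
tool_pos: [0.4018, 0.0839, 0.1272]
orientation: [3.119, -0.378, -0.001]
force: [-0.8, 0.1, -1.9]
opening: 0.0281
gripper_force: 5.0
```

```bash
cat >> h.py <<'E'
def edge(im):
    c=cv2.GaussianBlur(im,(5,3),0)[60:240,255].astype(int).mean(1)
    d=np.abs(c[2:]-c[:-2]); print('col edges',[(60+i+1,round(c[i]),round(c[i+2])) for i in range(1,len(d)-1) if d[i]>8 and d[i]>=d[i-1] and d[i]>d[i+1]])
E
python3 - <<'E'
from h import *
im=weigh(8); cv2.imwrite('pics/w13.png',im); edge(im); edge(cv2.imread('pics/w5.png')); edge(cv2.imread('pics/w7w.png'))
go(.401,.084,.027,-13.8)
E
```

```text
F [-0.128  0.206 -1.44   0.041 -0.037  0.012] sd [0.67 0.54 0.45 0.01 0.02 0.03]
col edges [(164, 166, 145), (212, 142, 112), (225, 76, 24)]
col edges [(160, 190, 175), (165, 166, 154), (192, 137, 97), (203, 97, 118), (216, 97, 37)]
col edges [(123, 178, 143), (130, 124, 142), (152, 140, 117), (221, 113, 127)]
shift [-1.000e+00  1.000e-01  1.007e+02] turn -0.0 | tcp [0.402  0.0839 0.1277] head -13.8 F [-0.35  0.02 -1.92] open 0.028 t 24.35
```

>>> arm_command --increments "0.9 0 0 0 0;0.9 0 0 0 0;0.9 0 0 0 0;0.9 0 0 0 0;0.9 0 0 0 0" --grip_force 3.2

```text
t: 24.85
tool_pos: [0.402, 0.0839, 0.1277]
orientation: [-3.119, 0.378, -0.0]
force: [-0.3, 0.3, -2.1]
opening: 0.028
gripper_force: 3.2
```

Run:
```python
from h import *
im=weigh(8); cv2.imwrite('pics/w14.png',im); edge(im); tilt(robot.camera_model('wrist'),ths=(115,110,105,100,95,90))
```

```text
F [-0.228  0.258 -1.707  0.051 -0.022 -0.009] sd [0.44 0.72 0.5  0.03 0.03 0.03]
col edges [(164, 167, 146), (202, 132, 92), (210, 91, 112), (223, 83, 25)]
115 {'basetop': [256.0, 226.0], 'shoulder': [256.0, 215.0], 'captopF': [256.0, 221.0], 'captopB': [256.0, 278.0]} lowest z 0.024
110 {'basetop': [256.0, 216.0], 'shoulder': [256.0, 212.0], 'captopF': [256.0, 223.0], 'captopB': [256.0, 280.0]} lowest z 0.022
105 {'basetop': [256.0, 206.0], 'shoulder': [256.0, 209.0], 'captopF': [256.0, 226.0], 'captopB': [256.0, 282.0]} lowest z 0.022
100 {'basetop': [256.0, 197.0], 'shoulder': [256.0, 207.0], 'captopF': [256.0, 229.0], 'captopB': [256.0, 283.0]} lowest z 0.022
95 {'basetop': [256.0, 187.0], 'shoulder': [256.0, 205.0], 'captopF': [256.0, 232.0], 'captopB': [256.0, 285.0]} lowest z 0.022
90 {'basetop': [256.0, 178.0], 'shoulder': [256.0, 203.0], 'captopF': [256.0, 235.0], 'captopB': [256.0, 286.0]} lowest z 0.024
```

The tilt is now about 102°. I'll regrip firmly, raise it and carry it to the second slot.

>>> arm_command --increments "0.9 0 0 0 0;0.9 0 0 -10 0;0.9 0 0 -25 0;0.9 0 0 -30 0;0.9 0 0 -30 0" --grip_force 15

```text
t: 25.75
tool_pos: [0.4029, 0.084, 0.1591]
orientation: [-3.118, 0.378, -0.004]
force: [-0.3, -0.3, -1.5]
opening: 0.0277
gripper_force: 15.0
```

Run:
```python
from h import *
go(.565,-.30,.155,2.5)
```

```text
shift [249.1 334.1   4.4] turn -0.285 | tcp [0.4029 0.084  0.1591] head -13.8 F [-0.31 -0.3  -1.47] open 0.0277 t 25.75
```

>>> arm_command --increments "0.9 15 20 0 0;0.9 42 56 0 -0.07;0.9 70 94 0 -0.14;0.9 98 132 0 -0.21;0.9 126 170 0 -0.285"

```text
t: 26.25
tool_pos: [0.4839, -0.1131, 0.1571]
orientation: [-3.14, -0.073, 0.0]
force: [1.8, 0.9, -1.0]
opening: 0.0279
gripper_force: 15.0
```

Run:
```python
from h import *
go(.565,-.30,.155,2.5)
```

```text
shift [ 72.2 190.5   2. ] turn 0.003 | tcp [ 0.4839 -0.1131  0.1571] head 2.7 F [ 1.84  0.85 -1.01] open 0.0279 t 26.25
```

>>> arm_command --increments "0.9 15 42 0 0;0.9 32 84 0 0;0.9 50 130 0 0;0.9 66 172 0 0;0.9 72 190 0 0"

```text
t: 26.75
tool_pos: [0.5643, -0.3016, 0.1564]
orientation: [3.14, 0.065, -0.001]
force: [-0.6, 0.8, -2.2]
opening: 0.0277
gripper_force: 15.0
```

>>> arm_command --increments "0.9 0 0 10 0;0.9 0 0 22 0;0.9 0 0 30 0;0.9 0 0 35 0;0.9 0 0 35 0"

```text
t: 27.25
tool_pos: [0.5632, -0.2965, 0.1212]
orientation: [-3.139, -0.07, 0.003]
force: [-1.4, 0.3, -2.4]
opening: 0.0278
gripper_force: 15.0
```

>>> arm_command --increments "0.9 0 0 2 0;0.9 0 0 4 0;0.9 0 0 6 0;0.9 0 0 6 0;0.9 0 0 6 0" --grip_force 4

```text
t: 27.75
tool_pos: [0.5646, -0.2984, 0.1177]
orientation: [3.14, 0.069, 0.002]
force: [0.2, -0.1, 5.0]
opening: 0.0281
gripper_force: 4.0
```

Run:
```python
from h import *
im=weigh(4); edge(im); cv2.imwrite('pics/w15.png',im); go(.565,-.30,.113,2.5)
```

```text
F [-0.088  0.144  5.333  0.063  0.012 -0.012] sd [0.48 0.5  0.27 0.04 0.02 0.02]
col edges [(64, 166, 143), (68, 148, 178), (91, 185, 209), (95, 206, 180), (150, 173, 119), (155, 107, 97), (202, 97, 83), (210, 92, 114), (223, 95, 37)]
shift [0.4 1.7 4.7] turn 0.0 | tcp [ 0.5645 -0.2983  0.1177] head 2.5 F [ 0.27 -0.28  5.32] open 0.028 t 27.95
```

>>> arm_command --increments "0.9 -4 0 0 0;0.9 -8 0 0 0;0.9 -13 0 0 0;0.9 -18 0 1 0;0.9 -18 0 1 0"

```text
t: 28.45
tool_pos: [0.5449, -0.2988, 0.1152]
orientation: [-3.14, -0.068, 0.002]
force: [-0.3, -0.4, 0.2]
opening: 0.0279
gripper_force: 4.0
```

Run:
```python
from h import *
im=weigh(4); edge(im); cv2.imwrite('pics/w16.png',im); go(.565,-.30,.113,2.5)
tilt(robot.camera_model('wrist'),axial=103,ths=(100,95,90,85))
```

```text
F [-0.342 -0.275 -0.819 -0.057  0.097 -0.002] sd [1.06 0.64 0.75 0.1  0.04 0.04]
col edges [(128, 172, 129), (135, 126, 143), (154, 139, 116), (205, 106, 123), (222, 89, 25)]
shift [19.1  2.3  2.2] turn 0.0 | tcp [ 0.5458 -0.2985  0.1152] head 2.5 F [ 1.23  0.32 -1.91] open 0.0277 t 28.65
100 {'basetop': [256.0, 196.0], 'shoulder': [256.0, 206.0], 'captopF': [256.0, 226.0], 'captopB': [256.0, 280.0]} lowest z 0.004
95 {'basetop': [256.0, 186.0], 'shoulder': [256.0, 203.0], 'captopF': [256.0, 228.0], 'captopB': [256.0, 280.0]} lowest z 0.005
90 {'basetop': [256.0, 177.0], 'shoulder': [256.0, 201.0], 'captopF': [256.0, 231.0], 'captopB': [256.0, 280.0]} lowest z 0.006
85 {'basetop': [256.0, 167.0], 'shoulder': [256.0, 198.0], 'captopF': [256.0, 233.0], 'captopB': [256.0, 280.0]} lowest z 0.005
```

>>> arm_command --increments "0.9 0 0 1 0;0.9 0 0 2 0;0.9 0 0 2 0;0.5 0 0 2 0;0.5 0 0 2 0"

```text
t: 29.15
tool_pos: [0.546, -0.2986, 0.1134]
orientation: [-3.141, -0.069, 0.0]
force: [-0.0, 0.5, -0.1]
opening: 0.0394
gripper_force: 0.0
```

>>> arm_command --increments "0.4 0 0 0 0;0.4 0 0 -30 0;0.4 0 0 -70 0;0.4 0 0 -110 0;0.4 0 0 -130 0"

```text
t: 29.65
tool_pos: [0.5472, -0.2995, 0.2482]
orientation: [3.138, 0.069, 0.007]
force: [0.2, 0.4, -0.0]
opening: 0.0558
gripper_force: 0.0
```

Run:
```python
from h import *
s=robot.read_camera('scene'); t=robot.read_camera('top'); cv2.imwrite('pics/top17.png',t); cv2.imwrite('pics/scene17.png',s); print(caps(t))
m=(s.max(2)<45).astype(np.uint8); n,l,st,c=cv2.connectedComponentsWithStats(m)
print('scene dark',[(c[i].round(),st[i].tolist()) for i in range(1,n) if 15<st[i,4]<300 and 120<c[i][0]<300 and 80<c[i][1]<220])
cam=robot.camera_model('scene'); print('expected caps',proj(cam,[[.548,-.418,.104],[.546,-.299,.104]]).round())
go(.58,-.084,.1,19.7)
```

```text
[([473.5, 129.0], 40), ([236.4, 127.5], 203), ([468.0, 173.7], 112), ([292.1, 187.2], 106), ([330.7, 270.8], 123), ([165.0, 308.4], 108)]
scene dark [(array([185., 124.]), [182, 120, 7, 8, 44]), (array([202., 137.]), [199, 132, 8, 10, 65]), (array([266., 161.]), [263, 157, 8, 9, 62]), (array([230., 193.]), [227, 190, 6, 9, 31])]
expected caps [[184. 124.]
 [201. 138.]]
shift [  40.7 -214.9  147.7] turn -0.3 | tcp [ 0.5478 -0.2999  0.2484] head 2.5 F [ 1.04 -0.56  0.15] open 0.0553 t 29.75
```

In the scene image both caps sit within 1 px of where upright bottles should show: (185,124) and (202,137). Bottle 3 hasn't moved, so it's next.

>>> arm_command --increments "0.4 40 -213 0 -0.3;0.4 40 -213 0 -0.3;0.4 40 -213 0 -0.3;0.4 40 -213 0 -0.3;0.4 40 -213 0 -0.3" --grip_force 18

```text
t: 30.25
tool_pos: [0.5762, -0.0797, 0.2417]
orientation: [-3.092, -0.542, 0.003]
force: [-0.1, -0.6, -0.2]
opening: 0.0559
gripper_force: 0.0
```

Run:
```python
from h import *
go(.58,-.084,.1,19.7)
```

```text
shift [  2.3   5.8 141.6] turn 0.003 | tcp [ 0.5762 -0.0797  0.2417] head 19.9 F [-0.15 -0.59 -0.24] open 0.0559 t 30.25
```

>>> arm_command --increments "0.4 2 5 50 0;0.4 2 5 95 0;0.4 2 5 140 0;0.4 2 5 140 0;0.4 2 5 140 0"

```text
t: 30.75
tool_pos: [0.579, -0.0883, 0.1026]
orientation: [-3.094, -0.537, 0.005]
force: [-0.0, 0.2, 1.3]
opening: 0.0557
gripper_force: 0.0
```

Run:
```python
from h import *
go(.58,-.084,.027,19.7)
cam=robot.camera_model('wrist'); im=robot.read_camera('wrist')
print(proj(cam,[.58,-.084,.035]))
m=(im.max(2)<40).astype(np.uint8); m[262:]=0
n,l,s,c=cv2.connectedComponentsWithStats(m); print([(c[i].round(),s[i].tolist()) for i in range(1,n) if s[i,4]>150])
```

```text
shift [ 2.6 -3.6 75.6] turn -0.0 | tcp [ 0.579  -0.0883  0.1026] head 19.7 F [-0.01  0.19  1.27] open 0.0557 t 30.75
[[251.48982092 210.50434634]]
[(array([252., 207.]), [236, 193, 33, 29, 847]), (array([203., 248.]), [192, 225, 19, 37, 347]), (array([311., 248.]), [304, 226, 19, 36, 339]), (array([421., 251.]), [359, 238, 135, 24, 2486]), (array([ 94., 251.]), [22, 240, 134, 22, 2417])]
```

>>> arm_command --increments "0.4 2 -3 40 0;0.4 2 -3 73 0;0.4 2 -3 74 0;0.85 2 -3 74 0;0.85 2 -3 74 0"

```text
t: 31.3
tool_pos: [0.5836, -0.0855, 0.0333]
orientation: [3.093, 0.537, 0.007]
force: [-0.0, -0.4, -0.1]
opening: 0.0443
gripper_force: 0.0
```

>>> arm_command --increments "0.9 0 0 0 0;0.9 0 0 0 0;0.9 0 0 0 0;0.9 0 0 0 0;0.9 0 0 0 0"

```text
t: 31.8
tool_pos: [0.582, -0.0851, 0.031]
orientation: [3.094, 0.537, 0.003]
force: [-1.2, -1.1, 7.1]
opening: 0.0276
gripper_force: 18.0
```

>>> arm_command --increments "0.9 0 0 -15 0;0.9 0 0 -35 0;0.9 0 0 -50 0;0.9 0 0 -50 0;0.9 0 0 -50 0"

```text
t: 32.3
tool_pos: [0.5814, -0.0848, 0.0802]
orientation: [3.095, 0.537, 0.002]
force: [-0.0, 0.5, 0.3]
opening: 0.0277
gripper_force: 18.0
```

Run:
```python
from h import *
im=weigh(10); edge(im); go(.458,.32,.16,-1.7)
```

```text
F [-0.279 -0.068 -0.193  0.01   0.021 -0.006] sd [0.45 0.49 0.51 0.02 0.03 0.03]
col edges [(170, 171, 159), (172, 159, 147), (220, 126, 116), (236, 107, 48)]
shift [  20.7 -422.5  -80.6] turn 0.373 | tcp [ 0.5809 -0.0847  0.0793] head 19.7 F [-0.58 -0.42 -0.43] open 0.0275 t 32.8
```

It weighs about 0.2 N, so bottle 3 is empty and goes in the drawer beside the first one.

>>> arm_command --increments "0.9 -5 0 -25 0.1;0.9 -20 0 -60 0.2;0.9 -35 0 -85 0.3;0.9 -50 0 -85 0.373;0.9 -50 0 -85 0.373"

```text
t: 33.3
tool_pos: [0.5337, -0.1022, 0.1658]
orientation: [3.141, -0.049, 0.003]
force: [0.5, 0.4, 0.4]
opening: 0.0274
gripper_force: 18.0
```

Run:
```python
from h import *
im=weigh(8);go(.458,.32,.16,-1.7)
```

```text
F [-0.148  0.392 -0.339  0.046  0.033 -0.003] sd [0.41 0.46 0.37 0.03 0.02 0.04]
shift [ -87.9 -419.     4.2] turn 0.001 | tcp [ 0.534  -0.1013  0.164 ] head -1.6 F [-0.58  0.21  0.05] open 0.0274 t 33.7
```

>>> arm_command --increments "0.9 -8 -40 0 0;0.9 -17 -80 0 0;0.9 -26 -125 0 0;0.9 -35 -168 0 0;0.9 -44 -210 0 0"

```text
t: 34.2
tool_pos: [0.4957, 0.1114, 0.1645]
orientation: [-3.141, 0.045, 0.0]
force: [0.6, 0.3, -0.3]
opening: 0.0277
gripper_force: 18.0
```

>>> arm_command --increments "0.9 -8 -40 0 0;0.9 -17 -80 0 0;0.9 -26 -125 0 0;0.9 -35 -165 0 0;0.9 -44 -200 0 0"

```text
t: 34.7
tool_pos: [0.4573, 0.3131, 0.1645]
orientation: [-3.141, 0.044, 0.0]
force: [0.6, 0.1, -0.7]
opening: 0.0277
gripper_force: 18.0
```

Run:
```python
from h import *
go(.458,.32,.051,-1.7)
im=robot.read_camera('wrist'); s=robot.read_camera('scene')
cv2.imwrite('pics/w18.png',np.hstack([cv2.resize(im,(400,300)),cv2.resize(s[180:370,200:430],(400,330))[:300]]))
```

```text
shift [  0.5  -6.9 113.5] turn 0.002 | tcp [0.4573 0.3131 0.1645] head -1.6 F [ 0.55  0.07 -0.73] open 0.0277 t 34.7
```

View pics/w18.png

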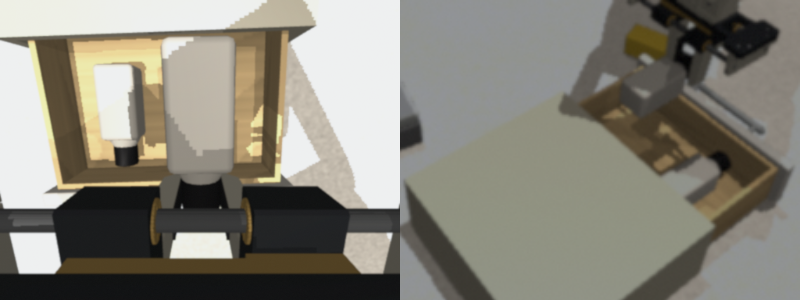

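The first bottle lies in the drawer at (120,115) and the second hangs clear beside it. I'll lower and release.

>>> arm_command --increments "0.9 0 0 30 0;0.9 0 0 62 0;0.9 0 0 92 0;0.9 0 0 110 0;0.9 0 0 114 0"

```text
t: 35.3
tool_pos: [0.4567, 0.3095, 0.0482]
orientation: [3.139, -0.046, -0.006]
force: [-1.5, -3.5, 4.9]
opening: 0.0277
gripper_force: 18.0
```

>>> arm_command --increments "0.9 0 0 1 0;0.9 0 0 2 0;0.6 0 0 2 0;0.6 0 0 2 0;0.6 0 0 2 0"

```text
t: 35.8
tool_pos: [0.4584, 0.311, 0.0493]
orientation: [-3.141, 0.046, -0.002]
force: [1.7, 1.1, -0.8]
opening: 0.0368
gripper_force: 0.0
```

>>> arm_command --increments "0.6 0 0 -20 0;0.6 0 0 -60 0;0.6 0 0 -100 0;0.6 0 0 -130 0;0.6 0 0 -130 0"

```text
t: 36.3
tool_pos: [0.4609, 0.3125, 0.185]
orientation: [-3.136, 0.046, -0.014]
force: [0.7, 0.1, 0.5]
opening: 0.0373
gripper_force: 0.0
```

Run:
```python
from h import *
im=robot.read_camera('top'); cv2.imwrite('pics/top19.png',im)
cam=robot.camera_model('top')
print(proj(cam,[[.377,.404,.062],[.377,.282,.062],[.412,.343,.088]]).round())
im=robot.read_camera('wrist');cam=robot.camera_model('wrist')
m=(im.max(2)<40).astype(np.uint8); m[235:]=0
n,l,s,c=cv2.connectedComponentsWithStats(m); print([(c[i].round(),s[i].tolist(),ray(cam,c[i],.05)[0].round(3)) for i in range(1,n) if s[i,4]>100])
go(.325,.343,.15,-1.7)
```

```text
[[ 77. 286.]
 [133. 283.]
 [101. 268.]]
[(array([173., 196.]), [165, 185, 16, 23, 258], array([0.459, 0.391, 0.05 ])), (array([258., 196.]), [246, 186, 25, 22, 396], array([0.457, 0.31 , 0.05 ]))]
shift [-134.5  -27.9   29.4] turn 0.001 | tcp [0.4585 0.3111 0.1796] head -1.7 F [-0.15 -0.63 -0.3 ] open 0.0368 t 36.4
```

Both empty bottles lie in the drawer, caps about 80 mm apart. Now I'll close the gripper and move it in front of the handle.

>>> arm_command --increments "1 -45 -10 0 0;1 -90 -20 0 0;1 -130 -28 0 0;1 -134 -28 0 0;1 -134 -28 0 0"

```text
t: 36.9
tool_pos: [0.3234, 0.3424, 0.1771]
orientation: [3.14, -0.043, -0.002]
force: [-0.3, 0.2, -0.2]
opening: 0.0023
gripper_force: 0.0
```

>>> arm_command --increments "1 0 0 40 0;1 0 0 80 0;1 0 0 112 0;1 0 0 114 0;1 0 0 114 0"

```text
t: 37.4
tool_pos: [0.325, 0.3418, 0.064]
orientation: [3.139, -0.047, -0.003]
force: [-0.2, -0.1, 0.0]
opening: 0.0002
gripper_force: 0.0
```

>>> arm_command --increments "1 10 0 0 0;1 20 0 0 0;1 30 0 0 0;1 40 0 0 0;1 50 0 0 0"

```text
t: 37.9
tool_pos: [0.376, 0.3414, 0.0652]
orientation: [-3.141, 0.046, -0.0]
force: [-1.4, -0.3, 1.6]
opening: 0.0004
gripper_force: 0.7
```

Run:
```python
from h import *
weigh(4);go(.325,.343,.065,-1.7)
```

```text
F [-0.127 -0.352 -0.03   0.025  0.06  -0.006] sd [0.23 0.77 0.63 0.03 0.05 0.03]
shift [-50.1  -0.4  -0.5] turn -0.0 | tcp [0.3751 0.3411 0.0645] head -1.7 F [ 0.21  0.49 -0.77] open 0.0008 t 38.1
```

>>> arm_command --increments "1 12 0 0 0;1 24 0 0 0;1 36 0 0 0;1 48 0 0 0;1 60 0 0 0"

```text
t: 38.6
tool_pos: [0.4361, 0.3395, 0.0647]
orientation: [-3.141, 0.046, -0.0]
force: [-1.4, 0.8, 0.5]
opening: 0.0002
gripper_force: 0.7
```

>>> arm_command --increments "1 12 0 0 0;1 24 0 0 0;1 36 0 0 0;1 46 0 0 0;1 54 0 0 0"

```text
t: 39.1
tool_pos: [0.4898, 0.3378, 0.0646]
orientation: [3.141, -0.046, 0.0]
force: [-1.5, 0.7, 0.4]
opening: 0.0009
gripper_force: 0.7
```

>>> arm_command --increments "1 4 0 0 0;1 8 0 0 0;1 12 0 0 0;1 16 0 0 0;1 20 0 0 0"

```text
t: 39.6
tool_pos: [0.5089, 0.3374, 0.0647]
orientation: [-3.141, 0.046, 0.0]
force: [-2.1, 0.8, 0.1]
opening: 0.0003
gripper_force: 0.6
```

Run:
```python
from h import *
weigh(2);go(.325,.343,.065,-1.7)
```

```text
F [-0.171 -0.141  0.339  0.035 -0.01  -0.036] sd [0.43 0.25 0.85 0.04 0.01 0.  ]
shift [-184.5   -0.3   -0.3] turn 0.0 | tcp [0.5095 0.3372 0.0648] head -1.7 F [ 0.26  0.11 -0.51] open 0.0006 t 39.7
```

Not at the stop yet, so I'll keep going in small steps.

>>> arm_command --increments "1 2 0 0 0;1 4 0 0 0;1 6 0 0 0;1 8 0 0 0;1 10 0 0 0"

```text
t: 40.2
tool_pos: [0.5132, 0.3372, 0.0645]
orientation: [3.139, -0.044, -0.018]
force: [-37.1, -3.7, 26.9]
opening: 0.0004
gripper_force: 18.9
```

>>> arm_command --increments "1 1 0 0 0;1 2 0 0 0;1 3 0 0 0;1 4 0 0 0;1 5 0 0 0"

```text
t: 40.7
tool_pos: [0.5134, 0.3372, 0.0644]
orientation: [3.137, -0.042, -0.033]
force: [-57.9, -7.4, 42.9]
opening: 0.0002
gripper_force: 29.5
```

The drawer hit its stop hard at x≈0.513 m. I'll back off, rise and check everything.

>>> arm_command --increments "1 -8 0 0 0;1 -16 0 0 0;1 -30 0 0 0;1 -50 0 0 0;1 -60 0 0 0"

```text
t: 41.2
tool_pos: [0.4629, 0.3386, 0.0645]
orientation: [3.141, -0.046, 0.0]
force: [0.4, 0.1, 0.5]
opening: 0.0005
gripper_force: 0.0
```

>>> arm_command --increments "1 -10 0 -40 0;1 -20 0 -80 0;1 -30 0 -120 0;1 -30 0 -150 0;1 -30 0 -150 0"

```text
t: 41.7
tool_pos: [0.4365, 0.3412, 0.221]
orientation: [-3.136, 0.045, -0.014]
force: [0.5, -0.1, -0.3]
opening: 0.0007
gripper_force: 0.0
```

Run:
```python
from h import *
weigh(2)
s=robot.read_camera('scene'); t=robot.read_camera('top'); print(caps(t))
m=(s.max(2)<45).astype(np.uint8); n,l,st,c=cv2.connectedComponentsWithStats(m)
print('scene dark',[(c[i].round(),st[i].tolist()) for i in range(1,n) if 15<st[i,4]<300 and 120<c[i][0]<300 and 80<c[i][1]<220])
cv2.imwrite('pics/end.png',np.hstack([cv2.resize(t,(420,315)),cv2.resize(s,(380,285)).copy()[:285] if 0 else cv2.resize(s,(380,315))]))
```

```text
F [ 0.21   0.416 -0.281  0.009  0.021  0.02 ] sd [0.21 0.36 0.38 0.01 0.03 0.01]
[([236.7, 127.5], 214), ([449.0, 187.2], 178), ([394.5, 191.0], 145), ([330.7, 270.6], 118), ([165.1, 308.3], 113)]
scene dark [(array([185., 124.]), [182, 120, 7, 8, 44]), (array([202., 137.]), [199, 132, 8, 10, 64]), (array([266., 161.]), [263, 157, 8, 9, 57])]
```

View pics/end.png

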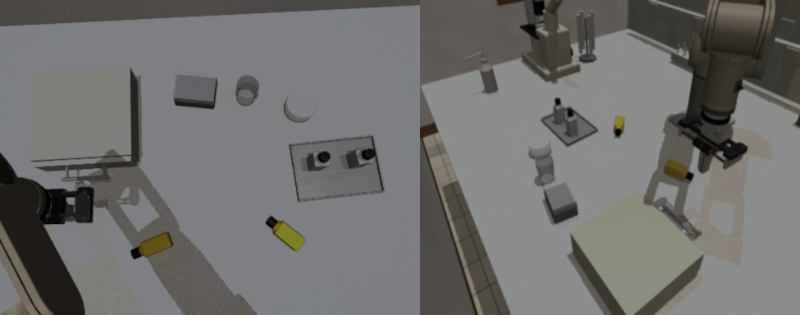

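The final view shows the drawer closed, two bottles upright in the tray at (322,158) and (365,156), the bystanders and yellow look-alikes in place, and no white bottles left on the bench.

```bash
python3 -c "
from plant import robot
print(robot.close_job())"
```

```text
the job is handed in; nothing more can be done
None
```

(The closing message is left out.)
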